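Half-open the sprung lamp shutter on a clamped dental carrier

ROBOT

A 6-joint arm with a two-finger parallel gripper is mounted at the origin on the work surface. World frame = base frame: x ahead of the robot, y to its left, z up, the work surface at z = 0. Lengths are in mm, angles in rad, forces in N, time in s.
With the tool pointing down it reaches from about 275 to 975 mm from the base axis. Payload 8.4 kg.
Tool frame: the origin (TCP) lies at the very end of the fingers, on their centre line; the grasp point (between the pads) lies 19 mm behind it; z points along the fingers, y is the line along which they close (so a half turn about z gives the same grasp; the last joint's range is limited). The gripper opens to 92 mm and grips with 3 to 60 N. Pads are 20 mm wide; open, the fingers measure 128 mm over their backs; the gripper's body (75 mm by 189 mm) begins 69 mm behind the grasp point.
Start: joints at [1.275, 0.353, 1.633, -0, 1.155, -0.002], TCP at [180.993, 598.222, 214.583] pointing down, gripper open.
Joint ranges: [-2.63, 2.63], [-0.92, 2.1], [0.06, 2.66], [-1.3, 4.44], [0, 2.69], [-3.02, 3.02]. Speed limits (rad/s): [2.22, 2.22, 2.79, 3.14, 3.14, 3.14].

INTERFACE

Orientations are given as a rotation vector (axis times angle).
In Python, from workcell import arm gives the robot as it stands. The module is installed in compiled form; this text tells all that it offers.
- The arm moves only by the tool carry_out, never from a script. Its argument "increments" is a list of rows, each a list of 5 numbers: the shift along the tool's x, y, z as a fraction of full scale, then the turn about the tool's z as a fraction of full scale, then the closure in counts, from 0 (fully open) to 255 (shut). A call has 1 to 5 rows; each row is the pose to reach, as a shift and turn from the pose commanded when the call began, along the tool's axes at that moment, turning the shorter way round; what a row does not reach only later rows make up. Full scale, the value 1, is 0.4 m for a shift and 360 degrees for a turn. A row lasts 1/12 s, in which the tool goes at most 41.7 mm and 7.16 degrees, less where a joint would pass 70% of its speed; a pose out of reach is approached as far as the arm can. A call with a number of a shift or a turn outside -1 to 1 is refused whole. A call with a gripper value outside its range is refused whole. The fingers move at their own pace and stop on an object; "newtons" is the grip in N (left out, the last holds). Time passes only in rows, so rows that repeat a pose let the fingers close. It gives the time, the measured TCP pose, the force, the opening and the grip force at its end, in the units of the state.
- arm.read_state(): the state, without advancing time (a new reading comes with each control period).
- arm.grab_frame(name): name is "scene" or "top"; returns a dict with "img" (420x560x3 uint8, red, green, blue), "range_z" (420x560 float32, mm along the optical axis (not along the pixel's ray), 0 where there is no reading), "K" (3x3 intrinsics, pixels), "world_from_camera" (4x4, takes a point from camera to world coordinates). Camera axes: x right, y down, z forward; pixel columns grow to the right and rows downward; lengths in mm; the calibration is good to about 2 mm. A picture is of the moment at which its call begins.
- arm.sign_off(): hands the job in; it is judged then, once.
The state is a dict: "time": time; "joints": joint angles; "dq": joint speeds; "joint_torque": joint torques, N m; "position": TCP position; "eef_rot": TCP orientation; "force": force on the tool from outside, world axes, zero at the start; "torque": the same for the moment, N m; "finger_gap": finger opening in mm; "grip_force": force on a finger pad.
Only numpy, scipy, OpenCV 4.12 (cv2) and the standard library are available. Lean on these libraries where they do the work, as an engineer would, in place of code of your own. Each camera call takes 0.05 s, during which the arm holds its last target. There are 200 camera calls.

TASK

Swing the raised clamp lever on the socket block fully down so that it locks the dental carrier in its socket. Only then slide the lamp's sprung shutter half open (half of its travel, fin at the middle mark) and finish while still holding it there against its spring: do not let go. Leave the carrier seated and do not disturb the bottle, jar and cup.

Things in the scene. Friction and masses are not known exactly. Their poses are not given: they have to be found in the camera images.
- unit: Curing unit, fixed: grey base plate 250 x 250 x 8 mm with a white lamp house, x -103 to -3, y -110 to 110 mm, flat roof 108 mm above the bench; its 80 mm wide window is in the face that looks to +x. Origin on the bench under that face's middle; x points from the lamp house to the socket block, y along the window, z up. 'Unit' axes below mean these.
- shutter (a joint): Shutter slide, m: 0 = shut (where the spring keeps it), 0.08 = fully open, so 0.04 = half. It moves along the unit's +y axis. The spring pulls it back towards 0 with 3 N at 0, rising 1 N per 10 mm (7 N at half, 11 N fully open); let go, it slides shut.
- shutter_grip (a point): Middle of the shutter's upright aluminium grip fin, which stands above the lamp house roof: 12 mm thick along the unit's y, 32 mm wide along the unit's x, from 115 to 154 mm above the bench (this point: 134 mm). Axes as the unit's. It can be pinched from above or pushed from its -y side; it moves with the shutter.
- lever (a joint): Clamp lever hinge, rad: 0 = fully down (shut, lever level), about 1.45 = upright stop. Starts raised at 1.0 to 1.35. Stiff (about 0.12 N m): it stays where it is left.
- lever_hinge (a point): Hinge axis of the clamp lever, at the -y end of the socket block, 55 mm above the bench; the axis runs along the unit's x and the lever swings in the unit's y-z plane. The axes of this point turn with the lever; its y points along the lever to the tip.
- lever_tip (a point): Free end of the steel clamp lever, on its centre line, 142 mm from the hinge. Bar 14 mm wide (unit x), 10 mm thick. Raised, the tip stands above the hinge end; shut, it points to unit +y, centre line 55 mm above the bench, its last 34 mm overhanging the block. Axes turn with the lever.
- carrier: White round disc 60 mm across and 10 mm thick with a small dental arch on it (23 mm high in all), lying loose in the socket's recess under the lever. Origin at the centre of its underside, at unit x 70, y -45, z 34 mm.
- bottle: White plastic bottle 52 mm across, 150 mm tall, standing on the bench beyond the unit's -y side. Origin under its centre. Bystander.
- jar: Small brown jar with black cap, 56 mm across, 75 mm tall, on the bench beyond the unit's +y side. Origin under its centre. Bystander.
- cup: Small steel bowl 72 mm across, 50 mm tall, on the bench beyond the unit's +x side. Origin under its centre. Bystander.
- half_mark (a point): Middle one of three white marks on a black strip on the lamp house roof (108 mm up). The fin stands level with it when the shutter is half open; the outer marks, 40 mm to its -y and +y side, are shut and fully open. Axes as the unit's; the fin's middle lies 33 mm to its +x side.
- socket (a point): Middle of the grey socket block's top, 34 mm above the bench; block 80 mm along unit x, 116 mm along unit y, with an 8 mm high rim round the carrier. Axes as the unit's.
There are look-alikes about, which are no part of the job. Leave any black or blue look-alike of the carrier alone.

How it is judged:
By the outcome, as a careful person would: the job done as asked, in the order asked, and still so for the second after the job is handed in, while the arm keeps its last pose, push and grip.
It also fails if it takes over 43 s, if anything falls off the work surface, if the arm or the gripper's body presses on something with over 40 N, if the wrist force passes 120 N, or if a joint passes its speed limit or range.

## Working session

There is one attempt and no reset: what is moved stays moved. The work goes in short steps, Python scripts to look and compute and a tool call to move; the robot and the scene stay as the last step left them, time stands still between calls to the robot, and variables do not carry over. Pictures are saved under pics/ and viewed, at most 10 in all, crops included, and the job is handed in when it is done.

Besides the shell and the picture viewer there is one more tool, called after "Emit:" as name([rows], argument=value, ...), one row to a line, values as JSON. carry_out: Moves the arm, as the interface text tells. Its arguments: {"type":"object","properties":{"increments":{"type":"array","items":{"type":"array","items":{"type":"number"}}},"newtons":{"type":"number"}},"required":["increments"]}

```bash
mkdir -p pics
cat > h.py <<'E'
import numpy as np, cv2
from workcell import arm
def grab(n):
    f=arm.grab_frame(n); np.savez('%s.npz'%n,**f); return f
def load(n): return dict(np.load('%s.npz'%n))
def pts(f):
    z=f['range_z'];K=f['K'];v,u=np.mgrid[:z.shape[0],:z.shape[1]]
    c=np.stack([(u-K[0,2])/K[0,0]*z,(v-K[1,2])/K[1,1]*z,z,np.ones_like(z)],-1)
    p=(c@f['world_from_camera'].T)[...,:3]; p[z==0]=np.nan; return p
def ray(f,u,v,h):
    K=f['K'];T=f['world_from_camera'];d=T[:3,:3]@np.array([(u-K[0,2])/K[0,0],(v-K[1,2])/K[1,1],1]);o=T[:3,3]
    return o+d*(h-o[2])/d[2]
E
python3 - <<'E'
from h import *
for n in('scene','top'):
    f=grab(n); cv2.imwrite('pics/%s0.png'%n,f['img'][...,::-1]); print(f['K'],f['world_from_camera'].round(3))
print(arm.read_state())
E
```

```text
[[445.46593177   0.         289.653251  ]
 [  0.         445.46593177 213.82827965]
 [  0.           0.           1.        ]] [[-4.350000e-01  6.240000e-01 -6.490000e-01  1.274255e+03]
 [ 9.000000e-01  2.900000e-01 -3.250000e-01  3.761540e+02]
 [-1.400000e-02 -7.260000e-01 -6.880000e-01  8.357590e+02]
 [ 0.000000e+00  0.000000e+00  0.000000e+00  1.000000e+00]]
[[416.19922156   0.         278.26714014]
 [  0.         416.19922156 211.20936537]
 [  0.           0.           1.        ]] [[-2.900000e-02 -9.840000e-01  1.750000e-01  3.875940e+02]
 [-1.000000e+00  3.000000e-02  6.000000e-03  3.221600e+01]
 [-1.100000e-02 -1.740000e-01 -9.850000e-01  1.121666e+03]
 [ 0.000000e+00  0.000000e+00  0.000000e+00  1.000000e+00]]
{'time': 0.1, 'joints': array([ 1.27461562e+00,  3.53605759e-01,  1.63403842e+00,  1.01252047e-05,
        1.15518611e+00, -2.36593150e-03]), 'dq': array([-1.23491232e-03, -1.99847859e-03, -1.74081976e-03,  1.19564220e-04,
       -1.14731396e-03, -9.77482264e-05]), 'joint_torque': array([ 1.56973606e-04, -5.94905591e+01, -3.34932375e+01,  6.98358659e-02,
        1.83383591e-02,  7.93000737e-06]), 'position': array([180.85376403, 597.80992311, 213.93111229]), 'eef_rot': array([-4.59842871e-01, -3.10756034e+00,  1.92017352e-03]), 'force': array([-0.81084603, -0.27597238, -0.6042868 ]), 'torque': array([ 0.00782189, -0.00820655,  0.02538352]), 'grip_force': 0.0, 'finger_gap': 91.9147869833813}
```

View pics/scene0.png

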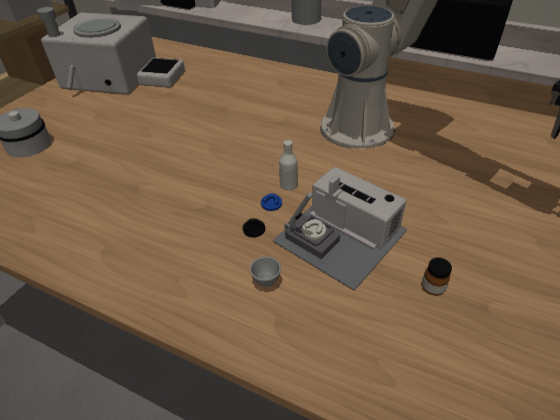

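View pics/top0.png

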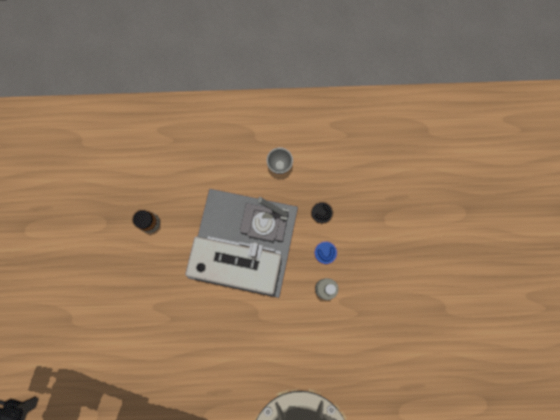

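The scene view shows the white lamp house (~358,205), the socket block with the white carrier and raised lever (~310,225), the bottle (288,170), cup (265,272) and jar (437,277). Black (254,228) and blue (271,202) discs lie on the bench as look-alikes. In the top view the unit is at (243,243), the fin near (257,252), and the lever near (270,208).

```bash
cat > m.py <<'E'
from h import *
f=load('top');P=pts(f)
reg=(abs(P[...,0]-400)<250)&(abs(P[...,1]-100)<220)
m=(reg&(abs(P[...,2]-108)<5)).astype(np.uint8)
n,l,s,c=cv2.connectedComponentsWithStats(m);k=1+s[1:,4].argmax();print(s[k])
roof=P[l==k]; print('roof z',np.median(roof[:,2]))
r=cv2.minAreaRect(roof[:,:2].astype(np.float32));print(r);print(cv2.boxPoints(r))
m=(reg&(abs(P[...,2]-8)<4)).astype(np.uint8)
print('fin pts',np.nanmedian(P[reg&(P[...,2]>140)&(P[...,2]<165)],0))
# rgb based roof quad
img=f['img'];g=img.min(2)
cv2.imwrite('pics/c1.png',cv2.resize(img[180:305,175:350,::-1],None,fx=4.4,fy=4.4,interpolation=cv2.INTER_CUBIC))
s=load('scene');cv2.imwrite('pics/c2.png',cv2.resize(s['img'][160:285,240:415,::-1],None,fx=4.4,fy=4.4,interpolation=cv2.INTER_CUBIC))
E
python3 m.py
```

```text
[ 186  237   95   58 3501]
roof z 107.86579924611044
((438.9220886230469, 151.16513061523438), (219.1620635986328, 99.71846771240234), 76.49951934814453)
[[364.85846  56.25186]
 [461.82153  32.97223]
 [512.9857  246.0784 ]
 [416.02264 269.35803]]
fin pts [457.91706107  59.28391704 151.0167816 ]
```

View pics/c1.png

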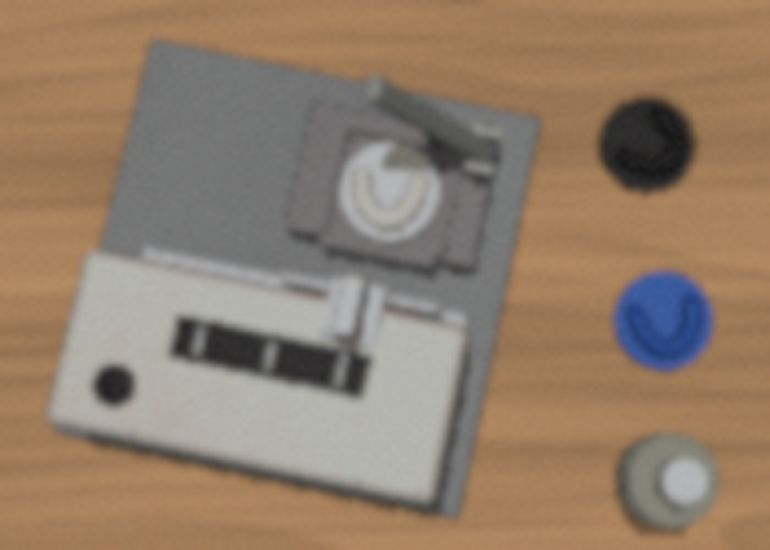

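View pics/c2.png

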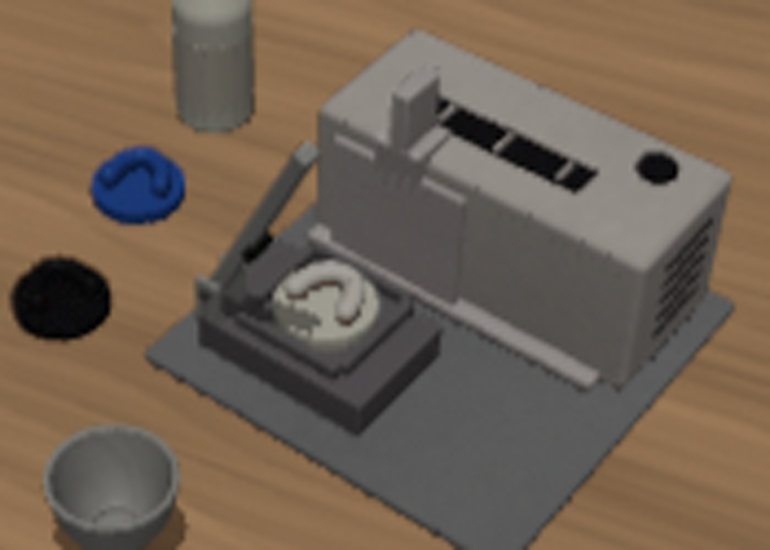

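The top crop shows the white carrier (390,190), the lever from its hinge (485,150) to its tip (378,90), the fin (355,305), and the marks at (197,340), (270,357) and (343,370). There are three carrier candidates: white (390,190) in the socket, blue (663,320) and black (647,143) on the bench. The white one fits the description. The scene crop agrees.

```bash
cat >> h.py <<'E'
a=-np.arctan2(51.164,213.106);R=np.array([[np.cos(a),-np.sin(a),0],[np.sin(a),np.cos(a),0],[0,0,1]]);O=np.array([490.3,138.8,0])
def unit(p): return (p-O)@R
def world(q): return O+R@np.asarray(q,float)
E
cat > m2.py <<'E'
from h import *
print('yaw',a)
for n in('top','scene'):
    f=load(n);P=pts(f);U=unit(P);x,y,z=U[...,0],U[...,1],U[...,2]
    print(n)
    def st(t,m): 
        q=U[m]; print(t,len(q),np.median(q,0).round(1) if len(q) else '',np.percentile(q,[3,97],axis=0).round(1).tolist() if len(q) else '')
    st('roof',(abs(z-108)<4)&(x>-115)&(x<10)&(abs(y)<125))
    st('fin',(z>120)&(z<160)&(x>-60)&(x<25)&(abs(y)<100))
    st('fintop',(abs(z-153)<5)&(x>-60)&(x<25)&(abs(y)<100))
    L=(z>70)&(z<220)&(x>35)&(x<110)&(y>-130)&(y<60); st('lever',L)
    q=U[L]; 
    pf=np.polyfit(q[:,2],q[:,1],1);print('y=%.3f z+%.1f'%tuple(pf),'ang',np.arctan2(1,pf[0]),'y at z55',np.polyval(pf,55),'top',q[np.argsort(-q[:,2])[:6]].round(0).tolist())
    st('blocktop',(abs(z-34)<4)&(x>20)&(x<120)&(y>-130)&(y<60))
    st('carrier',(abs(z-44)<8)&(f['img'].min(2)>150)&(x>20)&(x<120)&(y>-130)&(y<60))
    if n=='top':
        for u,v in((197,340),(270,357),(343,370)): print('mark',unit(ray(f,175+u/4.4,180+v/4.4,108)).round(1))
E
python3 m2.py
```

```text
yaw -0.23562732857148705
top
roof 3352 [-54.1   0.7 107.9] [[-98.9, -102.6, 104.7], [-7.5, 102.0, 111.1]]
fin 86 [ -9.8 -46.1 152.7] [[-24.5, -50.9, 124.2], [6.1, -39.1, 157.2]]
fintop 66 [ -9.  -45.6 153.3] [[-23.5, -50.7, 150.4], [6.0, -39.2, 156.0]]
lever 186 [101.9 -60.5 137.9] [[95.9, -90.3, 73.6], [109.2, -33.9, 184.4]]
y=0.471 z+-125.0 ang 1.130503669988329 y at z55 -99.12234068877703 top [[98.0, -40.0, 187.0], [107.0, -38.0, 186.0], [105.0, -37.0, 186.0], [103.0, -39.0, 185.0], [107.0, -36.0, 185.0], [101.0, -40.0, 185.0]]
blocktop 563 [ 71.5 -26.2  33.8] [[37.3, -101.2, 30.5], [113.3, 11.4, 37.3]]
carrier 202 [ 70.2 -41.6  43.8] [[44.8, -71.3, 39.8], [91.8, -18.1, 50.3]]
mark [-41.7  35.9 108. ]
mark [-42.6  -5.6 108. ]
mark [-41.3 -46.6 108. ]
scene
roof 2027 [-49.4  15.9 108. ] [[-97.2, -100.8, 104.8], [-4.3, 104.4, 110.8]]
fin 144 [ -3.2 -41.2 143.6] [[-23.9, -49.2, 121.7], [8.6, -38.5, 155.8]]
fintop 58 [ -5.6 -43.4 153.1] [[-23.9, -50.6, 148.4], [8.0, -39.0, 156.0]]
lever 161 [108.2 -58.7 132.3] [[96.9, -86.1, 74.0], [109.8, -33.4, 184.8]]
y=0.446 z+-116.8 ang 1.1516475340391736 y at z55 -92.27949258695176 top [[101.0, -36.0, 188.0], [110.0, -37.0, 187.0], [100.0, -39.0, 186.0], [104.0, -39.0, 185.0], [105.0, -36.0, 185.0], [106.0, -32.0, 185.0]]
blocktop 521 [ 91.  -20.1  34.1] [[37.8, -100.1, 30.8], [115.7, 12.1, 37.5]]
carrier 0
```

```bash
cat > go.py <<'E'
import sys
from h import *
from scipy.spatial.transform import Rotation as Ro
s=arm.read_state();p=s['position'];T=Ro.from_rotvec(s['eef_rot']).as_matrix()
print('t',round(s['time'],2),'unit tcp',unit(p).round(1),'F unit',(s['force']@R).round(1),'gap',round(s['finger_gap'],1),'grip',round(s['grip_force'],1))
ty=np.arctan2(*(R.T@T[:,1])[:2]); print('tool y off unit y, rad (turn +frac needed):',round(-ty/(2*np.pi),4), 'tool axes in unit',(R.T@T).round(3).tolist())
for i in range(1,len(sys.argv)-2,3):
    q=np.array(list(map(float,sys.argv[i:i+3]))); print(q,(T.T@(world(q)-p)/400).round(4).tolist())
E
python3 go.py 102 -87 225
```

```text
t 0.1 unit tcp [-408.1  374.1  213.9] F unit [-0.7 -0.5 -0.6] gap 91.9 grip 0.0
tool y off unit y, rad (turn +frac needed): -0.0093 tool axes in unit [[-0.998, 0.058, -0.0], [0.058, 0.998, -0.001], [0.0, -0.001, -1.0]]
[102. -87. 225.] [-1.34, -1.0766, -0.0264]
```

Emit:
carry_out([
  [-0.08, -0.065, -0.01, -0.009, 255],
  [-0.16, -0.13, -0.02, -0.009, 255],
  [-0.24, -0.195, -0.026, -0.009, 255],
  [-0.32, -0.26, -0.026, -0.009, 255],
  [-0.4, -0.325, -0.026, -0.009, 255],
], newtons=40)

```text
time: 0.52
position: [297.0, 425.7, 224.9]
eef_rot: [0.371, 3.12, -0.0]
force: [0.7, 1.0, 0.3]
finger_gap: 60.9
grip_force: 0.0
```

```bash
python3 go.py 102 -87 225
```

```text
t 0.52 unit tcp [-254.9  233.9  224.9] F unit [0.4 1.1 0.3] gap 60.9 grip 0.0
tool y off unit y, rad (turn +frac needed): -0.0002 tool axes in unit [[-1.0, 0.001, 0.0], [0.001, 1.0, -0.0], [-0.0, -0.0, -1.0]]
[102. -87. 225.] [-0.8931, -0.8014, -0.0002]
```

Emit:
carry_out([
  [-0.075, -0.067, 0, 0, 255],
  [-0.15, -0.134, 0, 0, 255],
  [-0.225, -0.2, 0, 0, 255],
  [-0.3, -0.268, 0, 0, 255],
  [-0.375, -0.335, 0, 0, 255],
])

```text
time: 0.93
position: [411.3, 260.0, 224.9]
eef_rot: [-0.371, -3.119, 0.0]
force: [0.2, -0.2, 0.4]
finger_gap: 27.1
grip_force: 0.0
```

Emit:
carry_out([
  [-0.075, -0.067, 0, 0, 255],
  [-0.15, -0.134, 0, 0, 255],
  [-0.225, -0.2, 0, 0, 255],
  [-0.3, -0.268, 0, 0, 255],
  [-0.375, -0.335, 0, 0, 255],
])

```text
time: 1.35
position: [525.7, 94.5, 224.8]
eef_rot: [-0.372, -3.119, 0.0]
force: [0.5, 0.9, 0.1]
finger_gap: 0.6
grip_force: 0.0
```

```bash
python3 go.py 102 -90 225  102 -90 150
```

```text
t 1.35 unit tcp [ 44.7 -34.9 224.8] F unit [0.3 1.  0.1] gap 0.6 grip 0.0
tool y off unit y, rad (turn +frac needed): -0.0003 tool axes in unit [[-1.0, 0.002, -0.0], [0.002, 1.0, -0.0], [0.0, -0.0, -1.0]]
[102. -90. 225.] [-0.1434, -0.1376, -0.0004]
[102. -90. 150.] [-0.1434, -0.1376, 0.1871]
```

Emit:
carry_out([
  [-0.072, -0.07, 0, 0, 255],
  [-0.143, -0.138, 0, 0, 255],
  [-0.143, -0.138, 0.08, 0, 255],
  [-0.143, -0.138, 0.16, 0, 255],
  [-0.143, -0.138, 0.187, 0, 255],
])

```text
time: 1.77
position: [565.3, 28.4, 146.1]
eef_rot: [-0.374, -3.114, 0.001]
force: [-1.7, -0.1, -0.3]
finger_gap: 0.4
grip_force: 0.0
```

```bash
python3 - <<'E'
from h import *
s=grab('scene');t=grab('top')
A=cv2.resize(s['img'][110:280,230:400],(400,400));B=cv2.resize(t['img'][180:290,220:330],(400,400))
cv2.imwrite('pics/d.png',np.hstack([A,B])[...,::-1])
E
python3 go.py 102 -90 150
```

```text
t 1.87 unit tcp [ 98.9 -88.9 147.9] F unit [-0.6  0.1  0.6] gap 0.2 grip 0.0
tool y off unit y, rad (turn +frac needed): -0.0003 tool axes in unit [[-1.0, 0.002, -0.005], [0.002, 1.0, -0.001], [0.005, -0.001, -1.0]]
[102. -90. 150.] [-0.0078, -0.0028, -0.0052]
```

View pics/d.png

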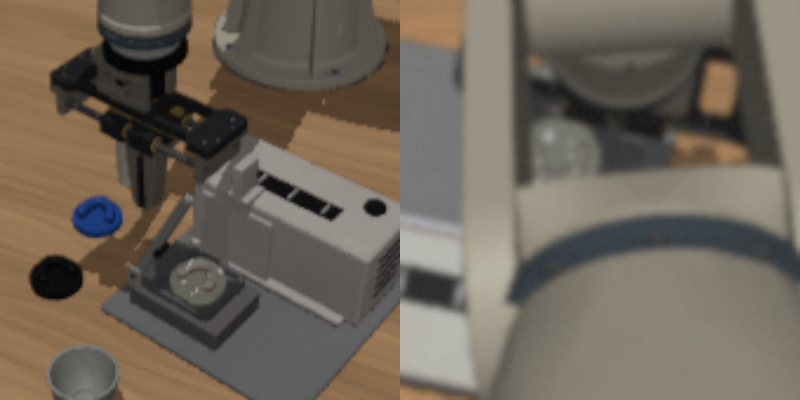

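The fingers (left half, ~(148,190)) stand just -y of the raised lever (tip at (188,200), left half), clear of everything. Next I sweep along the lever's arc.

Emit:
carry_out([
  [-0.008, 0.04, 0.005, 0, 255],
  [-0.008, 0.075, 0.01, 0, 255],
  [-0.008, 0.095, 0.012, 0, 255],
  [-0.008, 0.115, 0.016, 0, 255],
  [-0.008, 0.14, 0.04, 0, 255],
])

```text
time: 2.28
position: [585.4, 84.2, 136.1]
eef_rot: [0.37, 3.116, 0.001]
force: [0.5, 0.1, 1.0]
finger_gap: 0.3
grip_force: 0.6
```

Emit:
carry_out([
  [0, 0.03, 0.03, 0, 255],
  [0, 0.05, 0.065, 0, 255],
  [0, 0.07, 0.105, 0, 255],
  [0, 0.075, 0.125, 0, 255],
  [0, 0.08, 0.145, 0, 255],
])

```text
time: 2.7
position: [590.6, 114.7, 74.2]
eef_rot: [-0.37, -3.117, 0.001]
force: [-0.8, 0.2, 1.0]
finger_gap: 0.7
grip_force: 0.5
```

```bash
python3 go.py 102 0 60
```

```text
t 2.7 unit tcp [103.2   0.   74.2] F unit [-0.8 -0.   1. ] gap 0.7 grip 0.5
tool y off unit y, rad (turn +frac needed): -0.0001 tool axes in unit [[-1.0, 0.001, -0.002], [0.001, 1.0, -0.001], [0.002, -0.001, -1.0]]
[102.   0.  60.] [0.0028, -0.0, 0.0356]
```

Emit:
carry_out([
  [0.002, 0.005, 0.01, 0, 255],
  [0.002, 0.008, 0.02, 0, 255],
  [0.002, 0.01, 0.03, 0, 255],
  [0.002, 0.01, 0.035, 0, 255],
  [0.002, 0.01, 0.036, 0, 255],
])

```text
time: 3.12
position: [591.8, 118.1, 61.7]
eef_rot: [0.372, 3.119, 0.0]
force: [0.0, 0.0, -0.1]
finger_gap: -0.0
grip_force: 0.0
```

```bash
python3 go.py 102 0 60
```

```text
t 3.12 unit tcp [103.5   3.6  61.7] F unit [ 0.   0.  -0.1] gap -0.0 grip 0.0
tool y off unit y, rad (turn +frac needed): -0.0003 tool axes in unit [[-1.0, 0.002, 0.0], [0.002, 1.0, 0.0], [-0.0, 0.0, -1.0]]
[102.   0.  60.] [0.0038, -0.009, 0.0043]
```

Emit:
carry_out([
  [0.002, 0, 0.003, 0, 255],
  [0.002, 0, 0.005, 0, 255],
  [0.002, 0, 0.007, 0, 255],
  [0.002, 0, 0.009, 0, 255],
  [0.002, 0, 0.009, 0, 255],
])

```text
time: 3.53
position: [591.4, 118.3, 60.0]
eef_rot: [0.372, 3.118, 0.0]
force: [-5.2, -1.4, 15.7]
finger_gap: 0.1
grip_force: 7.8
```

```bash
python3 go.py 102 0 60
python3 - <<'E'
from h import *
s=grab('scene');U=unit(pts(s));x,y,z=U[...,0],U[...,1],U[...,2]
L=(abs(x-102)<9)&(y>-130)&(y<70)&(z>46)&(z<75)
print(L.sum(),[(b,np.median(z[L&(abs(y-b)<5)]).round(1)) for b in range(-90,61,10) if (L&(abs(y-b)<5)).any()])
cv2.imwrite('pics/e.png',cv2.resize(s['img'][130:280,240:400,::-1],None,fx=4,fy=4,interpolation=cv2.INTER_CUBIC))
E
```

```text
t 3.53 unit tcp [103.1   3.7  60. ] F unit [-4.7 -2.6 15.7] gap 0.1 grip 7.8
tool y off unit y, rad (turn +frac needed): -0.0003 tool axes in unit [[-1.0, 0.002, 0.001], [0.002, 1.0, 0.0], [-0.001, 0.0, -1.0]]
[102.   0.  60.] [0.0028, -0.0092, -0.0]
344 [(-90, np.float64(60.0)), (-80, np.float64(58.5)), (-70, np.float64(59.1)), (-60, np.float64(59.1)), (-50, np.float64(58.3)), (-40, np.float64(58.5)), (-30, np.float64(58.9)), (-20, np.float64(58.6)), (-10, np.float64(56.8)), (0, np.float64(63.0)), (10, np.float64(60.2)), (20, np.float64(59.6)), (30, np.float64(58.8)), (40, np.float64(58.5)), (50, np.float64(56.8))]
```

View pics/e.png

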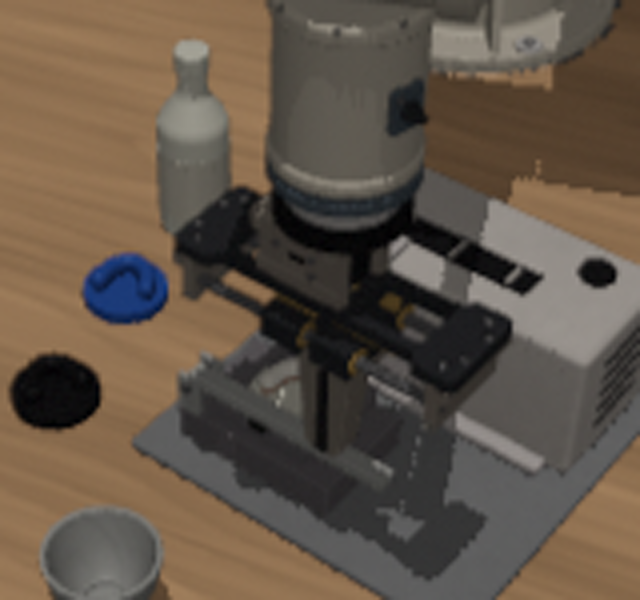

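The lever is level: its top is at about 59 mm along the whole length, it takes 15.7 N against its stop, and the tip shows at (385,475). Now I lift and go to the fin.

Emit:
carry_out([
  [0, 0, -0.05, 0, 255],
  [0, 0, -0.15, 0, 255],
  [0, 0, -0.25, 0, 255],
  [0, 0, -0.35, 0, 255],
  [0, 0, -0.38, 0, 255],
])

```text
time: 4.0
position: [593.6, 118.9, 216.7]
eef_rot: [0.371, 3.112, 0.004]
force: [0.6, -0.2, 0.1]
finger_gap: 0.4
grip_force: 0.0
```

```bash
python3 go.py -9 -45 210
python3 - <<'E'
from h import *
s=grab('scene');U=unit(pts(s));x,y,z=U[...,0],U[...,1],U[...,2]
L=(abs(x-102)<9)&(y>-130)&(y<70)&(z>46)&(z<75)
print(L.sum(),[(b,np.median(z[L&(abs(y-b)<5)]).round(1)) for b in range(-90,61,10) if (L&(abs(y-b)<5)).any()])
E
```

```text
t 4.0 unit tcp [105.1   4.7 216.7] F unit [ 0.6 -0.1  0.1] gap 0.4 grip 0.0
tool y off unit y, rad (turn +frac needed): -0.0003 tool axes in unit [[-1.0, 0.002, 0.007], [0.002, 1.0, 0.003], [-0.007, 0.003, -1.0]]
[ -9. -45. 210.] [0.2851, -0.1249, 0.0142]
366 [(-90, np.float64(60.0)), (-80, np.float64(58.8)), (-70, np.float64(59.8)), (-60, np.float64(59.6)), (-50, np.float64(58.5)), (-40, np.float64(59.5)), (-30, np.float64(58.2)), (-20, np.float64(58.9)), (-10, np.float64(58.8)), (0, np.float64(58.8)), (10, np.float64(59.6)), (20, np.float64(58.7)), (30, np.float64(58.5)), (40, np.float64(58.6)), (50, np.float64(60.2))]
```

Emit:
carry_out([
  [0.08, -0.035, 0, 0, 120],
  [0.16, -0.07, 0, 0, 120],
  [0.24, -0.105, 0.0, 0, 120],
  [0.283, -0.123, 0.0, 0, 120],
  [0.283, -0.123, 0.0, 0, 120],
], newtons=30)

```text
time: 4.47
position: [464.8, 96.3, 209.0]
eef_rot: [-0.371, -3.116, 0.002]
force: [0.7, -0.1, 0.4]
finger_gap: 31.6
grip_force: 0.0
```

```bash
python3 go.py -9 -45 120
```

```text
t 4.47 unit tcp [-14.9 -47.2 209. ] F unit [0.7 0.  0.4] gap 31.6 grip 0.0
tool y off unit y, rad (turn +frac needed): -0.0003 tool axes in unit [[-1.0, 0.002, -0.004], [0.002, 1.0, -0.002], [0.004, -0.002, -1.0]]
[ -9. -45. 120.] [-0.0154, 0.006, 0.2223]
```

Emit:
carry_out([
  [-0.002, 0, 0, 0, 110],
  [-0.002, 0, 0, 0, 110],
  [-0.002, 0, 0, 0, 110],
])

```text
time: 4.72
position: [471.3, 97.2, 210.0]
eef_rot: [0.372, 3.119, 0.0]
force: [-0.8, -0.5, 0.5]
finger_gap: 51.0
grip_force: 0.0
```

```bash
python3 go.py -9 -45 120
python3 - <<'E'
from h import *
s=grab('scene')
cv2.imwrite('pics/g.png',cv2.resize(s['img'][110:260,270:430,::-1],None,fx=4,fy=4,interpolation=cv2.INTER_CUBIC))
E
```

```text
t 4.72 unit tcp [ -8.7 -44.9 210. ] F unit [-0.7 -0.7  0.5] gap 51.0 grip 0.0
tool y off unit y, rad (turn +frac needed): -0.0003 tool axes in unit [[-1.0, 0.002, 0.0], [0.002, 1.0, 0.0], [-0.0, 0.0, -1.0]]
[ -9. -45. 120.] [0.0008, -0.0003, 0.225]
```

View pics/g.png

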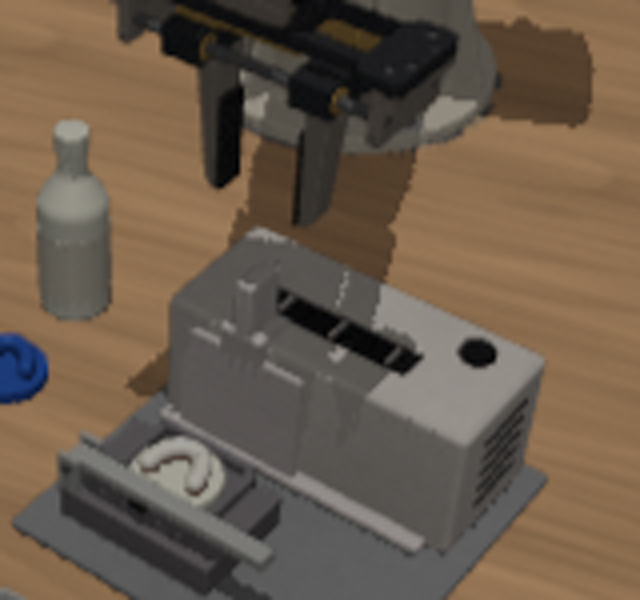

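The lever lies level over the seated carrier ((175,470)), and the open fingers hang over the fin at (255,300).

Emit:
carry_out([
  [0, 0, 0.07, 0, 110],
  [0, 0, 0.14, 0, 110],
  [0, 0, 0.2, 0, 110],
  [0, 0, 0.222, 0, 110],
  [0, 0, 0.222, 0, 110],
])

```text
time: 5.18
position: [469.0, 96.8, 119.3]
eef_rot: [-0.371, -3.115, 0.002]
force: [-0.5, -0.4, -1.0]
finger_gap: 52.4
grip_force: 0.0
```

Emit:
carry_out([
  [0, 0, 0, 0, 255],
  [0, 0, 0, 0, 255],
  [0, 0, 0, 0, 255],
  [0, 0, 0, 0, 255],
  [0, 0, 0, 0, 255],
], newtons=30)

```text
time: 5.6
position: [470.7, 97.1, 122.2]
eef_rot: [0.372, 3.118, 0.001]
force: [0.4, -0.4, -0.2]
finger_gap: 20.7
grip_force: 0.0
```

```bash
python3 go.py -9 -5 120
```

```text
t 5.6 unit tcp [ -9.4 -45.1 122.2] F unit [ 0.5 -0.3 -0.2] gap 20.7 grip 0.0
tool y off unit y, rad (turn +frac needed): -0.0003 tool axes in unit [[-1.0, 0.002, 0.001], [0.002, 1.0, 0.001], [-0.001, 0.001, -1.0]]
[ -9.  -5. 120.] [-0.0008, 0.1003, 0.0057]
```

Emit:
carry_out([
  [0, 0, 0, 0, 255],
  [0, 0, 0, 0, 255],
  [0, 0, 0, 0, 255],
  [0, 0, 0, 0, 255],
  [0, 0, 0, 0, 255],
])

```text
time: 6.02
position: [470.3, 96.9, 121.9]
eef_rot: [0.372, 3.119, -0.0]
force: [-1.2, -1.1, 7.0]
finger_gap: 11.6
grip_force: 30.0
```

```bash
python3 go.py -9 -5 122
```

```text
t 6.02 unit tcp [ -9.6 -45.4 121.9] F unit [-0.9 -1.3  7. ] gap 11.6 grip 30.0
tool y off unit y, rad (turn +frac needed): -0.0002 tool axes in unit [[-1.0, 0.002, 0.001], [0.002, 1.0, -0.0], [-0.001, -0.0, -1.0]]
[ -9.  -5. 122.] [-0.0014, 0.101, -0.0004]
```

Emit:
carry_out([
  [0, 0.02, 0, 0, 255],
  [0, 0.04, 0, 0, 255],
  [0, 0.06, 0, 0, 255],
  [0, 0.08, 0, 0, 255],
  [0, 0.1, 0, 0, 255],
], newtons=40)

```text
time: 6.43
position: [479.5, 135.3, 121.8]
eef_rot: [0.371, 3.12, -0.003]
force: [-1.8, -7.5, 8.9]
finger_gap: 11.9
grip_force: 40.0
```

Emit:
carry_out([
  [0, 0, 0, 0, 255],
  [0, 0, 0, 0, 255],
  [0, 0, 0, 0, 255],
])

```text
time: 6.68
position: [479.5, 135.2, 121.8]
eef_rot: [0.371, 3.119, -0.002]
force: [-1.8, -6.2, 8.7]
finger_gap: 12.2
grip_force: 40.0
```

```bash
python3 go.py -9 -5 122
python3 - <<'E'
from h import *
s=grab('scene')
U=unit(pts(s));x,y,z=U[...,0],U[...,1],U[...,2]
L=(abs(x-102)<9)&(y>-130)&(y<70)&(z>46)&(z<75)
print('lever z',np.percentile(z[L],[10,50,90]).round(1))
cv2.imwrite('pics/i.png',cv2.resize(s['img'][130:260,270:430,::-1],None,fx=4.6,fy=4.6,interpolation=cv2.INTER_CUBIC))
E
```

```text
t 6.68 unit tcp [ -9.6  -6.  121.8] F unit [-0.3 -6.5  8.7] gap 12.2 grip 40.0
tool y off unit y, rad (turn +frac needed): -0.0001 tool axes in unit [[-1.0, 0.001, 0.0], [0.001, 1.0, -0.001], [-0.0, -0.001, -1.0]]
[ -9.  -5. 122.] [-0.0016, 0.0025, -0.0004]
lever z [53.5 59.1 61.3]
```

View pics/i.png

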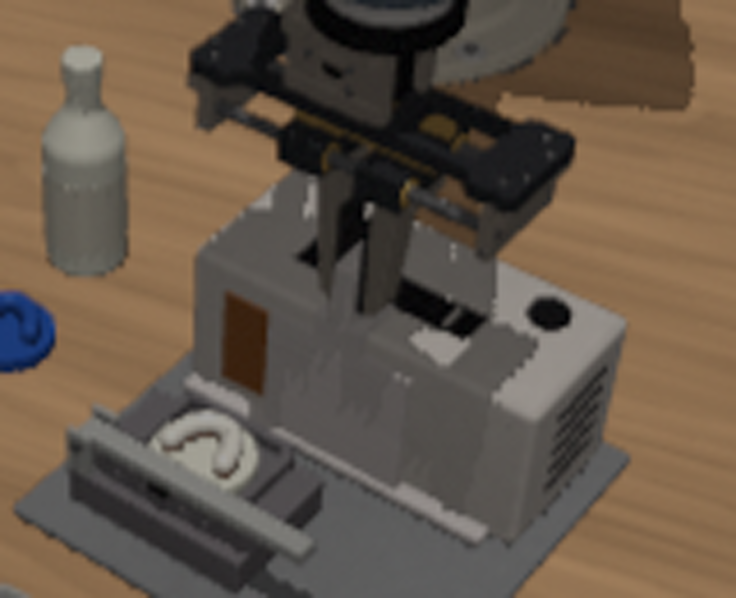

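The window is about half uncovered (brown at (243,342)), the fin is pinched beside the middle mark, the lever is down and the carrier is seated. The tool has moved 39.4 mm, so I nudge it about 0.6 mm.

Emit:
carry_out([
  [0, 0.0015, 0, 0, 255],
  [0, 0.0015, 0, 0, 255],
  [0, 0.0015, 0, 0, 255],
  [0, 0.0015, 0, 0, 255],
  [0, 0.0015, 0, 0, 255],
])

```text
time: 7.15
position: [479.6, 135.6, 121.8]
eef_rot: [0.371, 3.119, -0.002]
force: [-0.9, -6.2, 7.7]
finger_gap: 11.9
grip_force: 40.0
```

```bash
python3 go.py; python3 -c "
from workcell import arm
print(arm.sign_off())"
```

```text
t 7.15 unit tcp [ -9.6  -5.6 121.8] F unit [ 0.5 -6.2  7.7] gap 11.9 grip 40.0
tool y off unit y, rad (turn +frac needed): -0.0002 tool axes in unit [[-1.0, 0.001, 0.0], [0.001, 1.0, -0.001], [-0.0, -0.001, -1.0]]
the job is handed in; nothing more can be done
None
```

The clamp lever is fully down over the seated carrier, and the gripper is still holding the shutter about half open (tool moved 39.8 mm of the 40 mm) against its spring; the job is handed in at 7.15 s, with no verdict returned.

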